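Seat the chuck on the spin coater's keyed spindle and cover the bowl

ROBOT

A 6-joint arm with a two-finger parallel gripper is mounted at the origin on a cart in front of the work surface, level with it; the furniture and walls round the work are solid. World frame = base frame: x ahead of the robot, y to its left, z up, the work surface at z = 0. Lengths are in m, angles in rad, forces in N, time in s.
With the tool pointing down it reaches from about 0.3 to 0.775 m from the base axis. Payload 14.6 kg.
Tool frame: the origin (TCP) lies on the centre line of the jaws, within the pads' length; the fingertips stand 14 mm ahead of it and the grasp point (between the pads) lies 5 mm behind it; z points along the fingers, y is the line along which they close (so a half turn about z gives the same grasp; the last joint's range is limited). The gripper opens to 85 mm and grips with 20 to 120 N. Pads are 22 mm wide; open, the fingers measure 114 mm over their backs; the gripper's body (76 mm by 85 mm) begins 54 mm behind the grasp point. The pads swing forward as they close: fully open they stand 13 mm farther back than shut.
Start: joints at [1.271, 0.3, 1.521, -0, 1.321, -0.067], TCP at [0.127, 0.535, 0.245] pointing down, gripper open.
Joint ranges: [-3.03, 3.03], [-0.79, 2.21], [0.23, 2.52], [-1.04, 4.18], [0, 3.07], [-2.55, 2.55]. Speed limits (rad/s): [2.22, 2.22, 2.57, 3.14, 3.14, 3.14].

INTERFACE

Orientations are given as a unit quaternion [x, y, z, w].
In Python, from station import telemetry, vision, ticket gives the robot as it stands.
- The arm moves only by the tool servo_tool, never from a script. Its argument "targets" is a list of rows, each a list of 3 entries, a list of its own where there are three numbers: the finger opening in m, from 0 to 0.0854, then the shift along the tool's x, y, z in m, then the turn, a rotation vector about the tool's x, y, z in rad. A call has 1 to 12 rows; each row shifts and turns the commanded pose from where the row before left it, along the tool's axes as they then stand; what a row does not reach is not made up. A row lasts 1/12 s, in which the tool goes at most 41.7 mm and 7.16 degrees, less where a joint would pass 70% of its speed; a pose out of reach is approached as far as the arm can. A call is refused whole if a number of a shift passes 0.0417 or a number of a turn 0.125, either way. A call with a gripper value outside its range is refused whole. The fingers move at their own pace and stop on an object; "grip_force" is the grip in N (left out, the last holds). Time passes only in rows, so rows that do not move let the fingers close. It gives the time, the measured TCP pose, the force, the opening and the grip force at its end, in the units of the state.
- telemetry.sense(): the state, without advancing time (a new reading comes with each control period).
- vision.snapshot(name): name is "scene" or "top" or "wrist"; returns a dict with "img" (420x560x3 uint8, red, green, blue), "z_map" (420x560 float32, m along the optical axis (not along the pixel's ray), 0 where there is no reading), "K" (3x3 intrinsics, pixels), "view" (4x4, takes a point from world to camera coordinates). Camera axes: x right, y down, z forward; pixel columns grow to the right and rows downward; lengths in m; the calibration is good to about 2 mm. The wrist camera is an equidistant fisheye: a pixel r from the principal point sees the ray r / f radians off the axis. A picture is of the moment at which its call begins.
- ticket.job_done(): hands the job in; it is judged then, once.
The state is a dict: "t": time; "joint_positions": joint angles; "qd": joint speeds; "tau": joint torques, N m; "ee_pos": TCP position; "tcp_rot": TCP orientation; "wrist_force": force on the tool from outside, world axes, zero at the start; "ft_torque": the same for the moment, N m; "grip_width": opening from 0.0 (shut) to 1.0 (fully open); "grip_force": force on a finger pad.
Only numpy, scipy, OpenCV 4.12 (cv2) and the standard library are available. Lean on these libraries where they do the work, as an engineer would, in place of code of your own. Each camera call takes 0.05 s, during which the arm holds its last target. There are 200 camera calls.

TASK

Make the spin coater ready: take the larger white chuck from its blue stand, set it on the spindle in the bowl and, pressing only lightly, turn it slowly until it drops over the drive key and sits fully home. Then put the clear cover on the bowl so that it lies flat, seated in the rim. Be gentle with the spindle and the cover, and leave the small chuck, the flask and the petri dish where they are.

Things in the scene. Friction and masses are not known exactly. Their poses are not given: they have to be found in the camera images.
- coater: compact spin coater, fixed: light grey case 190 x 180 x 58 mm with a round steel bowl on top (outer diameter 156, inner 144; floor 64 mm, rim 118 mm above the worktop) and an upright spindle in the bowl's centre. Origin: centre of the underside, on the axis of bowl and spindle; x points away from the front panel, z up. Its spindle bearings are spoilt by more than 20 N from the chuck.
- shaft_seat (a point): on the spindle's axis, on the upper face of its flange (diameter 40 mm, 70 mm above the worktop), where the underside of a fully seated chuck lies. From it rises a round shaft, diameter 12 mm. The motor holds the spindle against turning up to about 0.1 N m. Axes as the coater's: they do not tell how the spindle is turned.
- shaft_tip (a point): centre of the shaft's top end, 22 mm above the flange; the top 5 mm taper to diameter 5 mm. The shaft's foot is crossed by a level brass drive key, a bar 34 mm long, 5 mm wide, 2 to 7 mm above the flange. It points in a different, unmeasured direction each time: find it by feel or by eye. Axes as the coater's.
- bowl_rim (a point): centre of the bowl's mouth, level with the top of its rim, 118 mm above the worktop; axes as the coater's. Farther back a shelf hangs over the worktop, its front edge at x = 0.63 and 0.55 m up: over the bowl, lift no higher than needed
- chuck: larger chuck, white plastic: a disc of 56 mm diameter, 26 to 36 mm above its origin, on a hub of 36 mm diameter; fine dark crossed grooves on its top. Origin: centre of the hub's underside; z up, the axis. 65 to 115 g. The lowest 8 mm of its hub stand in a round pocket of the stand, its origin 6 mm above the worktop.
- chuck_bore (a point): mouth of the chuck's bore, at the chuck's origin: bore 14 mm wide, 26 mm deep. Two crossed slots, 6.5 mm wide, 9 mm deep, run across the hub's underside along the chuck's x and y axes (as the top grooves): the drive key fits every quarter turn, within about 0.05 rad. Out of line the chuck rests on the key, shaft in its bore, 7 mm above home; in line it drops these 7 mm.
- small_chuck: small chuck, not wanted: the same hub under a disc of only 39 mm diameter, in the stand's other pocket; origin as the chuck's
- chuck_stand: blue plastic block, fixed, 54 x 138 x 14 mm, with two round pockets of 39 mm diameter and 8 mm depth, 38 mm either side of its centre along its y axis; origin: centre of its underside
- cover: clear plastic cover of the bowl: disc 160 mm across, 4 mm thick; under it a locating ring, 138 mm across and 6 mm high, that drops into the bowl's mouth; in its centre an upright black knob, diameter 22 mm, 10 to 38 mm above the origin. Origin: centre of the ring's underside (6 mm below the rim when seated); 120 to 190 g. It lies on the worktop on its ring.
- analyser_head (a point): top centre of the black head of the gas analyser, a fixed obstacle close behind the cover: about 120 x 140 mm, 175 mm high, sides along the world's x and y; keep the gripper's body clear of it when taking the cover
- meter_post (a point): top of the electrode post at the back of the bench meter, a fixed obstacle behind the chuck stand: the post is 215 mm high; the meter's case, 75 mm high, reaches 170 mm from the post towards the robot, about 105 mm to the right of it and 180 mm to the left
- flask: conical glass flask, 63 mm wide and 105 mm high, standing loose at the right; origin: centre of its underside
- petri_dish: petri dish, 61 mm diameter, 16 mm high, lying loose at the left; origin: centre of its underside
Not all that is in view belongs to the job. What is shaped like the chuck but purple is not meant.

How it is judged:
On the way:
1. the chuck sits fully home on the spindle, let go (z of chuck in the frame of shaft_seat between -0.003 and 0.002 m and horizontal distance between chuck and shaft_seat below 0.003 m and angle between chuck's own z axis and vertical below 0.06 rad and contact force between the fingers and chuck below 0.1 N), for 0.3 s.
At the end, for the whole second after the job is handed in: The larger chuck sits home on the spindle: its underside within 2 mm of the flange, within 3 mm of the axis and upright within 0.06 rad; the cover lies seated on the bowl: its ring in the mouth (origin 4 to 9 mm below the rim), within 7 mm of the centre and level within 0.04 rad; both are at rest (z of chuck in the frame of shaft_seat between -0.003 and 0.002 m and horizontal distance between chuck and shaft_seat below 0.003 m and angle between chuck's own z axis and vertical below 0.06 rad and z of cover in the frame of bowl_rim between -0.009 and -0.004 m and horizontal distance between cover and bowl_rim below 0.007 m and angle between cover's own z axis and vertical below 0.04 rad and linear speed of each of chuck, cover below 0.02 m/s); the robot touches nothing.
It fails at once if the chuck loads the spindle or coater with more than 20 N (contact force between chuck and coater above 20 N).
It fails at once if the cover strikes or presses the coater with more than 50 N (contact force between cover and coater above 50 N).
It fails at once if the small chuck is moved more than 20 mm (distance of small_chuck from where it was at the start of the episode above 0.02 m).
It fails at once if the flask is moved more than 30 mm or tipped over (distance of flask from where it was at the start of the episode above 0.03 m or angle between flask's own z axis and vertical above 0.4 rad).
It fails at once if the petri dish is moved more than 30 mm (distance of petri_dish from where it was at the start of the episode above 0.03 m).
It also fails if it takes over 72 s, if anything falls off the work surface, if the arm or the gripper's body presses on something with over 40 N, if the wrist force passes 120 N, or if a joint passes its speed limit or range.

## Working session

There is one attempt and no reset: what is moved stays moved. The work goes in short steps, Python scripts to look and compute and a tool call to move; the robot and the scene stay as the last step left them, time stands still between calls to the robot, and variables do not carry over. Pictures are saved under pics/ and viewed, at most 10 in all, crops included, and the job is handed in when it is done.

Besides the shell and the picture viewer there is one more tool, called after ">>>" as name(argument=value, ...) on one line, values as JSON. servo_tool: Moves the arm, as the interface text tells. Its arguments: {"type":"object","properties":{"targets":{"type":"array"},"grip_force":{"type":"number"}},"required":["targets"]}

```bash
ls; mkdir -p pics
cat > h.py <<'E'
import numpy as np, cv2
from station import telemetry, vision, ticket
def snap(n,save=None):
    s=vision.snapshot(n)
    if save: np.savez('pics/'+save+'.npz',**s); cv2.imwrite('pics/'+save+'.png',s['img'][...,::-1])
    return s
def load(n): return dict(np.load('pics/'+n+'.npz'))
def world(s,fish=False):
    K=s['K'];h,w=s['z_map'].shape;u,v=np.meshgrid(np.arange(w),np.arange(h))
    x=(u-K[0,2])/K[0,0];y=(v-K[1,2])/K[1,1];z=s['z_map']
    if fish:
        r=np.hypot(x,y)+1e-9;t=np.tan(r);x,y=x/r*t,y/r*t
    P=np.stack([x*z,y*z,z,np.ones_like(z)],-1)
    W=P@np.linalg.inv(s['view']).T
    W=W[...,:3].copy();W[z<=0]=np.nan
    return W
E
python3 - <<'E'
from h import *
a=snap('scene','scene0');b=snap('top','top0');c=snap('wrist','wrist0')
cv2.imwrite('pics/both.png',np.hstack([cv2.resize(x['img'][...,::-1],(400,300)) for x in(a,b)]))
print(telemetry.sense())
for s in(a,b,c): print(s['K'].tolist(),np.linalg.inv(s['view']).round(3).tolist())
E
```

```text
pics
{'t': 0.15, 'joint_positions': array([ 1.27138710e+00,  3.00373297e-01,  1.52144184e+00, -2.05326511e-05,
        1.32069359e+00, -6.66009562e-02]), 'qd': array([-0.00064948, -0.00062281, -0.00249473,  0.00022548, -0.00268546,
       -0.00066811]), 'tau': array([-1.60915493e-03, -5.43662810e+01, -3.61882067e+01, -1.41054988e-04,
        3.27444788e-03, -4.54076167e-05]), 'ee_pos': array([0.12685003, 0.53500223, 0.24483387]), 'tcp_rot': array([ 1.16138896e-01,  9.93232876e-01, -4.52196686e-04, -7.35760340e-05]), 'wrist_force': array([ 1.00558374, -0.62140203, -0.44562486]), 'ft_torque': array([0.00393208, 0.0419922 , 0.00909902]), 'grip_force': 0.0, 'grip_width': 1.00494991418984}
[[465.2426441866564, 0.0, 282.6373434593747], [0.0, 465.2426441866564, 206.68772276019425], [0.0, 0.0, 1.0]] [[-0.87, -0.37, 0.325, 0.051], [-0.493, 0.63, -0.6, 0.837], [0.017, -0.682, -0.731, 1.236], [0.0, 0.0, 0.0, 1.0]]
[[438.9738993104791, 0.0, 276.69544741941917], [0.0, 438.9738993104791, 212.17745234834223], [0.0, 0.0, 1.0]] [[0.011, -0.997, 0.081, 0.405], [-1.0, -0.009, 0.019, -0.051], [-0.018, -0.081, -0.997, 1.634], [0.0, 0.0, 0.0, 1.0]]
[[325.19226210127806, 0.0, 276.92606197055767], [0.0, 325.19226210127806, 222.6907126668008], [0.0, 0.0, 1.0]] [[0.229, 0.929, 0.291, 0.052], [0.973, -0.218, -0.07, 0.552], [-0.002, 0.3, -0.954, 0.374], [0.0, 0.0, 0.0, 1.0]]
```

View pics/scene0.png

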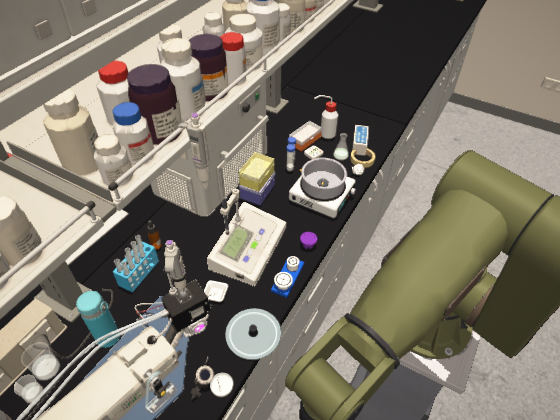

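View pics/top0.png

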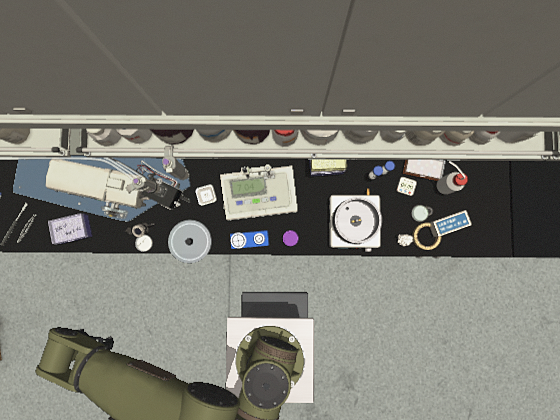

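The top view shows the cover at (190,241), the stand with two white chucks at (238,240) and (259,239), a purple decoy at (290,239), and the coater bowl at (356,220). The chuck at (238,240) looks larger and has crossed grooves. The scene view agrees: big chuck (283,281), small chuck (293,262).

Run:
```python
from h import *
for n,pts in(('top0',dict(cover=(190,241),big=(238,240),small=(259,239),purple=(290,239),bowl=(356,220),flask=(420,213),petri=(143,244))),('scene0',dict(cover=(253,331),big=(283,281),small=(293,262),bowl=(323,182),an=(173,245),post=(233,195)))):
    s=load(n);W=world(s)
    for k,(u,v) in pts.items(): print(n,k,W[v-1:v+2,u-1:u+2].reshape(-1,3).mean(0).round(3))
s=load('top0');W=world(s)
# white disc fits via thresholding by height
def blob(c,r,z0,z1):
    m=(np.hypot(W[...,0]-c[0],W[...,1]-c[1])<r)&(W[...,2]>z0)&(W[...,2]<z1)
    P=W[m];print(m.sum(),P.mean(0).round(4),P.min(0).round(3),P.max(0).round(3))
    (c,rr)=cv2.minEnclosingCircle(P[:,:2].astype(np.float32));print(c,rr)
u=lambda a,b:W[b,a]
blob(u(238,240),.034,.03,.06);blob(u(259,239),.03,.03,.06);blob(u(190,241),.1,.003,.02);blob(u(356,220),.1,.105,.13)
v=s['img'][195:265,170:390]
cv2.imwrite('pics/crop1.png',cv2.resize(v[...,::-1],(800,254),interpolation=cv2.INTER_CUBIC))
```

```text
top0 cover [nan nan nan]
top0 big [0.432 0.118 0.042]
top0 small [0.436 0.042 0.041]
top0 purple [ 0.438 -0.07   0.033]
top0 bowl [ 0.506 -0.301  0.087]
top0 flask [ 0.534 -0.533  0.062]
top0 petri [0.414 0.473 0.015]
scene0 cover [0.421 0.311 0.035]
scene0 big [0.428 0.125 0.041]
scene0 small [0.436 0.048 0.042]
scene0 bowl [ 0.502 -0.297  0.074]
scene0 an [0.588 0.373 0.386]
scene0 post [0.666 0.025 0.205]
190 [0.4302 0.1189 0.0409] [0.403 0.093 0.032] [0.457 0.145 0.05 ]
(0.43020597100257874, 0.11937706917524338) 0.028105948120355606
88 [0.4381 0.0439 0.0413] [0.422 0.024 0.033] [0.454 0.061 0.049]
(0.43741610646247864, 0.04359100013971329) 0.019409293308854103
1440 [0.4271 0.3014 0.0094] [0.345 0.193 0.003] [0.524 0.387 0.019]
(0.42784664034843445, 0.29222583770751953) 0.09923090785741806
383 [ 0.5062 -0.3058  0.1166] [ 0.424 -0.384  0.105] [ 0.584 -0.224  0.127]
(0.5044708251953125, -0.30269110202789307) 0.08118568360805511
```

View pics/crop1.png

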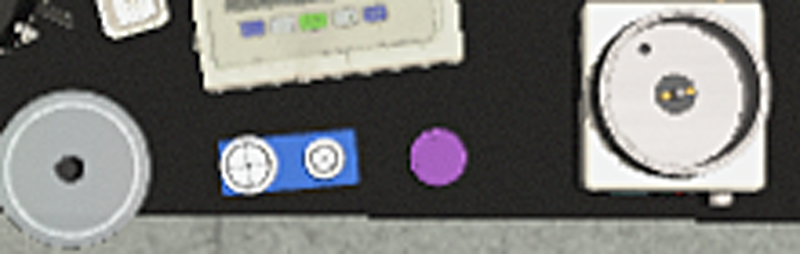

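The crop shows the wanted chuck as the larger white disc (248,165), about 56 px wide with crossed grooves. The disc at (323,158) is about 40 px, so it is the small chuck, and (438,157) is the purple decoy. I measure a radius of 28 mm against 19 mm, so the big one is confirmed. The brass key is visible at (678,94). Next I turn the tool and move over the chuck.

>>> servo_tool(targets=[[0.07,[0,0,0],[0,0,0.1216]],[0.07,[0,0,0],[0,0,0.1216]],[0.07,[0,0,0],[0,0,0.1216]],[0.07,[0,0,0],[0,0,0.1216]],[0.07,[0,0,0],[0,0,0.1216]],[0.07,[0,0,0],[0,0,0.1216]],[0.07,[0,0,0],[0,0,0.1216]],[0.07,[0,0,0],[0,0,0.1216]],[0.07,[0,0,0],[0,0,0.1216]],[0.07,[0,0,0],[0,0,0.1216]],[0.07,[0,0,0],[0,0,0.1216]],[0.07,[-0.032,0.0233,0],[0,0,0]]])

```text
t: 1.15
ee_pos: [0.1482, 0.5052, 0.2445]
tcp_rot: [0.71, 0.704, -0.0, -0.0]
wrist_force: [1.2, -0.3, 0.3]
grip_width: 0.817
grip_force: 0.0
```

>>> servo_tool(targets=[[0.07,[-0.032,0.0233,0],[0,0,0]],[0.07,[-0.032,0.0233,0],[0,0,0]],[0.07,[-0.032,0.0233,0],[0,0,0]],[0.07,[-0.032,0.0233,0],[0,0,0]],[0.07,[-0.032,0.0233,0],[0,0,0]],[0.07,[-0.032,0.0233,0],[0,0,0]],[0.07,[-0.032,0.0233,0],[0,0,0]],[0.07,[-0.032,0.0233,0],[0,0,0]],[0.07,[-0.032,0.0233,0],[0,0,0]],[0.07,[-0.032,0.0233,0],[0,0,0]],[0.07,[-0.032,0.0233,0.0],[0,0,0]],[0.07,[-0.032,0.0233,0.0],[0,0,0]]])

```text
t: 2.15
ee_pos: [0.4307, 0.1174, 0.2454]
tcp_rot: [0.707, 0.707, 0.0, 0.0]
wrist_force: [0.7, 1.0, -0.6]
grip_width: 0.82
grip_force: 0.0
```

```bash
cat >> h.py <<'E'
from scipy.spatial.transform import Rotation as R
def pose():
    s=telemetry.sense();return s['ee_pos'],R.from_quat(s['tcp_rot']),s
def pix(s,p,fish=True):
    c=(s['view']@np.r_[p,1])[:3]
    if fish:
        r=np.hypot(c[0],c[1]);th=np.arctan2(r,c[2]);x,y=c[0]/r*th,c[1]/r*th
    else: x,y=c[:2]/c[2]
    return np.array([s['K'][0,0]*x+s['K'][0,2],s['K'][1,1]*y+s['K'][1,2]])
def ray(s,u,v,z,fish=True):
    "intersect pixel ray(s) with plane z"
    x=(np.asarray(u,float)-s['K'][0,2])/s['K'][0,0];y=(np.asarray(v,float)-s['K'][1,2])/s['K'][1,1]
    if fish:
        r=np.hypot(x,y)+1e-12;x,y,w=np.sin(r)*x/r,np.sin(r)*y/r,np.cos(r)
    else: w=np.ones_like(x)
    M=np.linalg.inv(s['view']);d=np.stack([x,y,w],-1)@M[:3,:3].T;o=M[:3,3]
    return o+d*((z-o[2])/d[...,2])[...,None]
E
python3 - <<'E'
from h import *
p,r,s=pose();print(p,r.as_matrix().round(3).tolist(),s['grip_width'])
w=snap('wrist','wrist1');print(np.linalg.inv(w['view']).round(3).tolist())
W=world(w,True);print(pix(w,[.43,.119,.042]),pix(w,[.437,.044,.042]),W[int(pix(w,[.43,.119,.042])[1]),int(pix(w,[.43,.119,.042])[0])])
E
```

```text
[0.4306513  0.11738041 0.2453567 ] [[-0.0, 1.0, 0.0], [1.0, 0.0, 0.0], [0.0, 0.0, -1.0]] 0.8199622114847664
[[1.0, 0.002, 0.0, 0.43], [0.002, -0.954, -0.301, 0.193], [-0.0, 0.301, -0.954, 0.374], [0.0, 0.0, 0.0, 1.0]]
[276.82694845 194.85527517] [282.99385011 260.66180775] [0.42913451 0.11991124 0.04198031]
```

View pics/wrist1.png

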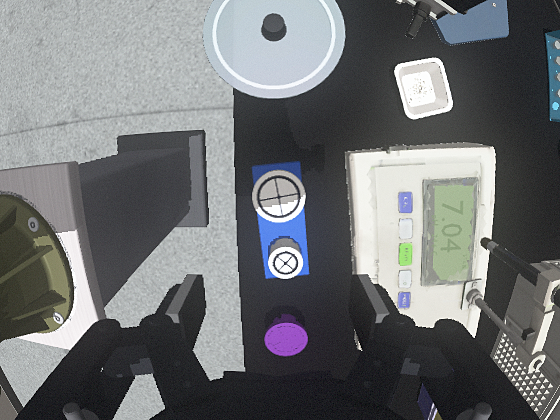

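The wrist view shows the large chuck at (279,195) with clear crossed grooves, the small one at (286,262), the purple decoy at (286,335), and the cover's knob at (273,27). Next I measure the chuck's centre and groove angle.

```bash
cat >> h.py <<'E'
def ortho(s,c,z,half,px=.00025,fish=True):
    "top-down rectified picture of plane z; rows = +x, cols = +y"
    n=int(half/px);a=np.arange(-n,n+1)*px
    X,Y=np.meshgrid(c[0]+a,c[1]+a,indexing='ij')
    P=np.stack([X,Y,np.full_like(X,z),np.ones_like(X)],-1)@s['view'].T
    x,y,w=P[...,0],P[...,1],P[...,2]
    if fish:
        r=np.hypot(x,y)+1e-12;t=np.arctan2(r,w);x,y=x/r*t,y/r*t
    else: x,y=x/w,y/w
    m=lambda q,i:(q*s['K'][i,i]+s['K'][i,2]).astype(np.float32)
    return cv2.remap(s['img'],m(x,0),m(y,1),cv2.INTER_CUBIC),X,Y
def disc(s,c,z,half,thr=150):
    im,X,Y=ortho(s,c,z,half);m=(im.min(-1)>thr).astype(np.uint8)
    cs=max(cv2.findContours(m,cv2.RETR_EXTERNAL,cv2.CHAIN_APPROX_NONE)[0],key=cv2.contourArea)
    h=cv2.convexHull(cs);(cx,cy),rad=cv2.minEnclosingCircle(h);e=cv2.fitEllipse(cs)
    f=lambda q:(np.asarray(q)[::-1]-X.shape[0]//2)*.00025+np.asarray(c[:2])
    return f((cx,cy)),rad*.00025,f(e[0]),np.array(e[1])*.00025,im,X,Y
E
python3 - <<'E'
from h import *
w=load('wrist1')
W=world(w,True)
m=(np.hypot(W[...,0]-.43,W[...,1]-.119)<.034)&(W[...,2]>.03)
print('z med',np.median(W[m][:,2]),W[m].mean(0),'n',m.sum())
c,r,e,ax,im,X,Y=disc(w,(.43,.119),.042,.036)
print(c,r,e,ax)
d=np.hypot(X-e[0],Y-e[1]);th=np.arctan2(Y-e[1],X-e[0]);g=im.mean(-1)
k=(d>.005)&(d<.018);wt=np.clip(200-g,0,None)*k
print('groove angle',np.angle((wt*np.exp(4j*th)).sum())/4, wt.sum())
h=[wt[k&(np.abs((th-a+np.pi/4)%(np.pi/2)-np.pi/4)<.03)].mean() for a in np.arange(-.78,.79,.05)]
print(np.round(h))
cv2.imwrite('pics/o1.png',im[...,::-1])
# top camera groove angle check, cover
wc,_,ec,axc,_,_,_=disc(load('top0'),(.43,.119),.042,.036) if 0 else (0,)*7
p=pix(w,[.421,.305,.038]);print(p, [W[v,u].round(4).tolist() for u,v in((273,24),(273,28),(273,33),(240,60))])
t=load('top0');T=world(t)
# analyser head
q=(T[...,2]>.12)&(T[...,0]<.66)&(T[...,1]>.15)&(T[...,1]<.6)
print('analyser top cam',T[q].min(0),T[q].max(0))
q=(W[...,2]>.12)&(W[...,0]>.4)&(W[...,1]>.15);print('wrist',W[q].min(0) if q.any() else None, W[q].max(0) if q.any() else None)
S=world(load('scene0'));q=(S[...,2]>.1)&(S[...,2]<.2)&(S[...,0]>.4)&(S[...,0]<.62)&(S[...,1]>.15)&(S[...,1]<.6);print(S[q].min(0),np.percentile(S[q],5,axis=0),S[q].max(0))
E
```

```text
z med 0.3152751782680671 [0.43028685 0.12922203 0.27633901] n 14959
[0.4315766  0.11701524] 0.028336931228637695 [0.43163312 0.11695378] [0.05551523 0.05591502]
groove angle 0.19525781437071618 334187.6666666667
[15. 16. 15. 14. 13. 13. 13. 13. 14. 15. 16. 15. 14. 15. 15. 14. 15. 23.
 54. 95. 86. 45. 20. 15. 14. 15. 15. 16. 16. 16. 15. 15.]
[268.28231906  19.05437482] [[0.4258, 0.2994, 0.0379], [0.4258, 0.295, 0.0372], [0.4258, 0.2908, 0.0322], [0.3892, 0.266, 0.0093]]
analyser top cam [-0.00019764  0.15002708  0.12012833] [0.65999589 0.59980698 1.25511663]
wrist [0.588513   0.31153402 0.12008097] [0.60123124 0.31662735 0.14394533]
[0.52614312 0.31531052 0.10002781] [0.5392695  0.34144997 0.10180104] [0.61997919 0.59982489 0.1992413 ]
```

>>> servo_tool(targets=[[0.07,[0,0,0.02],[0,0,0]],[0.07,[0,0,0.02],[0,0,0]],[0.07,[0,0,0.02],[0,0,0]],[0.07,[0,0,0.02],[0,0,0]],[0.07,[0,0,0.02],[0,0,0]],[0.07,[0,0,0.02],[0,0,0]],[0.07,[0,0,0],[0,0,0]]])

```text
t: 2.78
ee_pos: [0.4283, 0.119, 0.1221]
tcp_rot: [0.707, 0.707, -0.002, -0.002]
wrist_force: [-0.9, -0.6, -0.8]
grip_width: 0.822
grip_force: 0.0
```

Run:
```python
from h import *
p,r,s=pose();print(p,s['wrist_force'])
w=snap('wrist','wrist2');W=world(w,True)
for z in(.040,.042,.044): print(z,[np.round(q,4) for q in disc(w,(.4315,.1175),z,.036)[:4]],[np.round(q,4) for q in disc(load('wrist1'),(.4315,.1175),z,.036)[:4]])
c,r,e,ax,im,X,Y=disc(w,(.4315,.1175),.042,.036)
d=np.hypot(X-e[0],Y-e[1]);th=np.arctan2(Y-e[1],X-e[0]);g=im.mean(-1)
k=(d>.005)&(d<.018);wt=np.clip(200-g,0,None)*k
h=[wt[k&(np.abs((th-a+np.pi/4)%(np.pi/2)-np.pi/4)<.02)].mean() for a in np.arange(.1,.3,.02)];print(np.round(h))
u,v=pix(w,[.4315,.1175,.042]).astype(int);print(W[v-6:v+7:3,u+8,2])
cv2.imwrite('pics/w2c.png',np.hstack([w['img'][120:320,180:380,::-1],cv2.resize(im[...,::-1],(200,200))]))
# meter case near edge
q=(W[...,2]>.06)&(W[...,2]<.09)&(W[...,0]>.46)&(W[...,1]<.25)&(W[...,1]>.0);print('meter',np.percentile(W[q][:,0],[0,1,5]))
```

```text
[0.42825506 0.11898221 0.12213906] [-0.91114844 -0.61690691 -0.75064044]
0.04 [array([0.4316, 0.1163]), np.float64(0.0284), array([0.4317, 0.1164]), array([0.0553, 0.0563])] [array([0.4315, 0.1165]), np.float64(0.0285), array([0.4316, 0.1165]), array([0.0559, 0.0563])]
0.042 [array([0.4315, 0.117 ]), np.float64(0.0281), array([0.4316, 0.1171]), array([0.0547, 0.0558])] [array([0.4316, 0.117 ]), np.float64(0.0283), array([0.4316, 0.117 ]), array([0.0555, 0.0559])]
0.044 [array([0.4316, 0.1178]), np.float64(0.0279), array([0.4316, 0.1178]), array([0.0542, 0.0553])] [array([0.4315, 0.1175]), np.float64(0.0282), array([0.4316, 0.1174]), array([0.0552, 0.0556])]
[ 44.  65.  96. 129. 150. 149. 124.  89.  60.  42.]
[0.04328754 0.04241964 0.04165154 0.04287912 0.0427636 ]
meter [0.59163086 0.59941155 0.60517696]
```

>>> servo_tool(targets=[[0.07,[-0.0018,0.0015,0.015],[0,0,0]],[0.07,[0,0,0.015],[0,0,0]],[0.07,[0,0,0.015],[0,0,0]],[0.07,[0,0,0.015],[0,0,0]],[0.07,[0,0,0.01],[0,0,0]],[0.07,[0,0,0.01],[0,0,0]],[0.07,[0,0,0.008],[0,0,0]],[0.07,[0,0,0.005],[0,0,0]],[0.07,[0,0,0.0],[0,0,0]],[0.07,[0,0,0],[0,0,0]],[0.07,[0,0,0],[0,0,0]]])

```text
t: 3.75
ee_pos: [0.4318, 0.1175, 0.0328]
tcp_rot: [0.707, 0.707, 0.0, 0.0]
wrist_force: [-0.1, -0.4, 0.2]
grip_width: 0.825
grip_force: 0.0
```

>>> servo_tool(grip_force=30, targets=[[0.07,[0,0,0.003],[0,0,0]],[0.06,[0,0,0],[0,0,0]],[0.05,[0,0,0],[0,0,0]],[0.05,[0,0,0],[0,0,0]],[0.05,[0,0,0],[0,0,0]],[0.05,[0,0,0],[0,0,0]],[0.05,[0,0,0],[0,0,0]],[0.05,[0,0,0],[0,0,0]]])

```text
t: 4.42
ee_pos: [0.4315, 0.1175, 0.0295]
tcp_rot: [0.707, 0.707, 0.0, 0.0]
wrist_force: [-3.0, -0.8, 6.0]
grip_width: 0.642
grip_force: 30.9
```

>>> servo_tool(targets=[[0.05,[0,0,-0.003],[0,0,0]],[0.05,[0,0,-0.006],[0,0,0]],[0.05,[0,0,-0.01],[0,0,0]],[0.05,[0,0,-0.015],[0,0,0]],[0.05,[0,0,-0.02],[0,0,0]],[0.05,[0,0,-0.02],[0,0,0]],[0.05,[0,0,-0.02],[0,0,0]],[0.05,[0,0,-0.02],[0,0,0]],[0.05,[0,0,-0.02],[0,0,0]],[0.05,[0,0,-0.02],[0,0,0]],[0.05,[0,0,-0.016],[0,0,0]],[0.05,[0,0,0],[0,0,0]]])

```text
t: 5.42
ee_pos: [0.4324, 0.1177, 0.2031]
tcp_rot: [0.707, 0.707, 0.002, 0.002]
wrist_force: [0.3, -0.9, -0.4]
grip_width: 0.636
grip_force: 31.9
```

Run:
```python
from h import *
p,r,s=pose();print(p,s['wrist_force'],s['grip_force'],s['grip_width'])
w=snap('wrist','wrist3')
cv2.imwrite('pics/w3c.png',cv2.resize(w['img'][180:420,80:480,::-1],(800,480)))
```

```text
[0.43242586 0.11766691 0.20307931] [ 0.28688836 -0.94796129 -0.44580093] 31.926995515823364 0.6357170571300056
```

View pics/w3c.png

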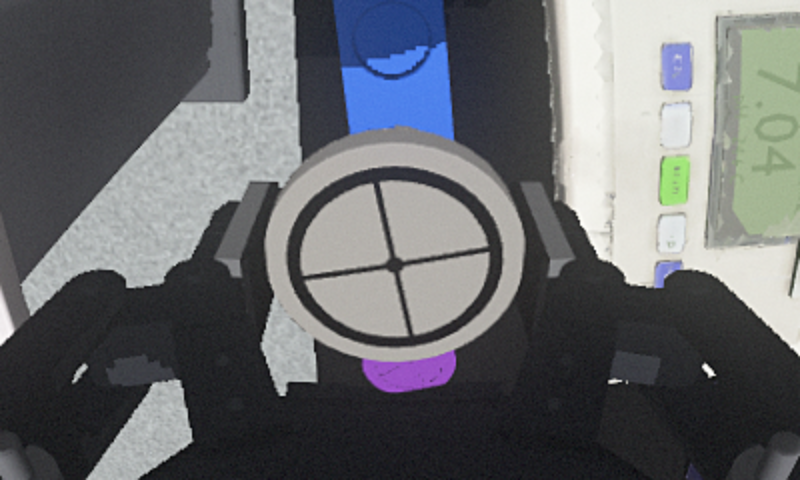

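The crop shows the chuck held level between the pads, centred at (395,263), with its pocket empty at (393,40). Next I go beside the spindle so the camera looks straight down at the key.

>>> servo_tool(targets=[[0.05,[-0.015,0.002,0],[0,0,0]],[0.05,[-0.03,0.005,0],[0,0,0]],[0.05,[-0.038,0.0055,0],[0,0,0]],[0.05,[-0.038,0.0055,0],[0,0,0]],[0.05,[-0.038,0.0055,0],[0,0,0]],[0.05,[-0.038,0.0055,0],[0,0,0]],[0.05,[-0.038,0.0055,0],[0,0,0]],[0.05,[-0.038,0.0055,0],[0,0,0]],[0.05,[-0.038,0.0055,0],[0,0,0]],[0.05,[-0.038,0.0055,0],[0,0,0]],[0.05,[-0.038,0.0055,0],[0,0,0]],[0.05,[-0.038,0.0055,0],[0,0,0]]])

```text
t: 6.47
ee_pos: [0.4931, -0.3093, 0.1982]
tcp_rot: [0.707, 0.707, -0.0, -0.001]
wrist_force: [0.1, 0.5, -0.7]
grip_width: 0.643
grip_force: 31.9
```

>>> servo_tool(targets=[[0.05,[-0.035,0.0055,0],[0,0,0]],[0.05,[-0.03,0.0055,0],[0,0,0]],[0.05,[-0.017,0,0],[0,0,0]],[0.05,[0,0,0],[0,0,0]],[0.05,[0,0,0],[0,0,0]],[0.05,[0,0,0],[0,0,0]]])

```text
t: 6.97
ee_pos: [0.5045, -0.3887, 0.1985]
tcp_rot: [0.707, 0.707, 0.0, -0.001]
wrist_force: [0.2, -0.1, -0.9]
grip_width: 0.642
grip_force: 32.0
```

Run:
```python
from h import *
p,r,s=pose();print(p,r.as_matrix().round(4).tolist(),s['wrist_force'],s['joint_positions'].round(2))
w=snap('wrist','wrist4');W=world(w,True)
u,v=pix(w,[.505,-.302,.092]);print(u,v)
m=(W[...,2]>.112)&(W[...,2]<.122)&(np.hypot(W[...,0]-.505,W[...,1]+.302)<.085)
P=W[m];c=np.linalg.lstsq(np.c_[2*P[:,:2],np.ones(len(P))],(P[:,:2]**2).sum(1),rcond=None)[0];print('rim mean',P.mean(0),'circle',c[:2],np.sqrt(c[2]+c[:2]@c[:2]),len(P))
u,v=int(u),int(v)
cv2.imwrite('pics/w4c.png',np.hstack([cv2.resize(w['img'][v-60:v+60,u-60:u+60,::-1],(400,400),interpolation=cv2.INTER_CUBIC),cv2.resize(w['img'][...,::-1],(400,400))]))
```

```text
[ 0.50446542 -0.38871342  0.19846868] [[-0.0007, 1.0, -0.001], [1.0, 0.0007, 0.0011], [0.0011, -0.001, -1.0]] [ 0.19139088 -0.11858017 -0.93396243] [-0.71  0.53  1.31  0.    1.31 -0.71]
278.79388886061804 108.57365140372674
rim mean [ 0.50538594 -0.30617242  0.11755041] circle [ 0.50538224 -0.30467048] 0.07518344229093624 10103
```

View pics/w4c.png

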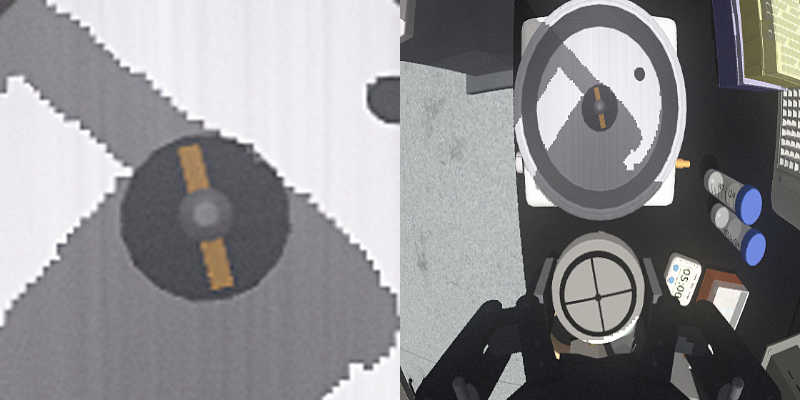

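The left panel shows the spindle flange at (205,217) and the brass key running from (192,150) to (220,285). The right panel shows the held chuck at (598,297) with its grooves visible. I measure both angles and the axis.

Run:
```python
from h import *
w=load('wrist4');p=np.array([.50447,-.38871,.19847])
im,X,Y=ortho(w,(.5054,-.304),.077,.025)
f=im.astype(int);b=((f[...,0]-f[...,2])>35)
q=np.c_[X[b],Y[b]];mu=q.mean(0);ev,V=np.linalg.eigh(np.cov((q-mu).T));a=V[:,1];print('key',b.sum(),mu,'ang',np.arctan2(a[1],a[0]),'len~',np.ptp((q-mu)@a),np.ptp((q-mu)@V[:,0]))
im,X,Y=ortho(w,(.5054,-.304),.07,.03);g=im.mean(-1)
m=((g<95)).astype(np.uint8)
m[np.hypot(X-.5054,Y+.304)<.017]=1
n,lab,st,ce=cv2.connectedComponentsWithStats(m);
i=lab[120,120];cs=max(cv2.findContours((lab==i).astype(np.uint8),cv2.RETR_EXTERNAL,cv2.CHAIN_APPROX_NONE)[0],key=cv2.contourArea)
e=cv2.fitEllipse(cs);print('flange',np.array(e[0])[::-1]*.00025-.03+[.5054,-.304],np.array(e[1])*.00025)
for nm,pp in(('wrist4',p),('wrist3',np.array([.43243,.11767,.20308]))):
  s=load(nm);zt=pp[2]+.0125
  W=world(s,True);u,v=pix(s,[pp[0]+.006,pp[1]+.006,zt]).astype(int);print('top z',np.median(W[v-4:v+5,u-4:u+5,2])-pp[2])
  c,r,e,ax,im,X,Y=disc(s,(pp[0],pp[1]),zt,.036,110)
  d=np.hypot(X-e[0],Y-e[1]);th=np.arctan2(Y-e[1],X-e[0]);g=im.mean(-1)
  k=(d>.005)&(d<.0165);wt=np.clip(120-g,0,None)*k
  print(nm,'disc-tcp',c-pp[:2],e-pp[:2],ax,'groove',np.angle((wt*np.exp(4j*th)).sum())/4)
  A=np.arange(0,.35,.02);print(np.round([wt[k&(np.abs((th-a+np.pi/4)%(np.pi/2)-np.pi/4)<.02)].mean() for a in A]))
```

```text
key 1730 [ 0.5054591  -0.30476445] ang 1.808249271109482 len~ 0.0339558512024434 0.005412235670586142
flange [ 0.50528424 -0.30455851] [0.03855251 0.03896078]
top z 0.012642109414614772
wrist4 disc-tcp [0.00145928 0.00016802] [-0.00020245  0.0006333 ] [0.05532292 0.05955885] groove 0.19339217611201673
[ 3.  5.  6. 11. 17. 23. 28. 29. 24. 20. 21. 28. 32. 30. 25. 18. 12.  7.]
top z nan
wrist3 disc-tcp [-0.0135451   0.00173378] [-0.00691523  0.00114875] [0.06507532 0.07141548] groove -0.6707013283659737
[15. 14. 11.  8.  7.  7.  7.  6.  6.  7.  7.  7.  7.  8.  7.  7.  8.  9.]
```

Run:
```python
from h import *
from scipy.optimize import minimize
w=load('wrist4');p=np.array([.50447,-.38871,.19847])
im,X,Y=ortho(w,p,p[2]+.0125,.03);g=cv2.GaussianBlur(im.mean(-1),(0,0),2)
def cost(q):
    cx,cy,a=p[0]+q[0]*1e-3,p[1]+q[1]*1e-3,q[2];t=np.r_[np.linspace(-.015,-.003,40),np.linspace(.003,.015,40)]
    xs=np.r_[cx+t*np.cos(a),cx-t*np.sin(a)];ys=np.r_[cy+t*np.sin(a),cy+t*np.cos(a)]
    c=((ys-p[1]+.03)/.00025).astype(np.float32);r=((xs-p[0]+.03)/.00025).astype(np.float32)
    return float(cv2.remap(g.astype(np.float32),c[None],r[None],cv2.INTER_LINEAR).mean())
b=min((minimize(cost,[x,y,a],method='Nelder-Mead') for x in(-1,0,1) for y in(-2,-1,0,1) for a in(.15,.2,.25)),key=lambda o:o.fun);print(b.x,b.fun,g.mean())
p,r,s=pose();print(p,r.as_matrix().round(4).tolist())
```

```text
[-0.44987619 -0.43130621  0.18914316] 77.20545959472656 125.53721270844676
[ 0.50465443 -0.38852828  0.19888182] [[-0.0011, 1.0, -0.0006], [1.0, 0.0011, 0.0007], [0.0007, -0.0006, -1.0]]
```

>>> servo_tool(targets=[[0.05,[0.014,0.0012,0],[0,0,-0.024]],[0.05,[0.02,0,0],[0,0,-0.024]],[0.05,[0.02,0,0],[0,0,0]],[0.05,[0.018,0,0.005],[0,0,0]],[0.05,[0.0122,0,0.013],[0,0,0]],[0.05,[0,0,0.014],[0,0,0]],[0.05,[0,0,0.014],[0,0,0]],[0.05,[0,0,0.014],[0,0,0]],[0.05,[0,0,0.014],[0,0,0]],[0.05,[0,0,0],[0,0,0]],[0.05,[0,0,0],[0,0,0]],[0.05,[0,0,0],[0,0,0]]])

```text
t: 8.02
ee_pos: [0.5033, -0.3051, 0.1264]
tcp_rot: [0.69, 0.724, 0.0, 0.001]
wrist_force: [-0.1, -0.8, -0.9]
grip_width: 0.643
grip_force: 32.0
```

Run:
```python
from h import *
p,r,s=pose();print(p,r.as_matrix().round(4).tolist(),s['wrist_force'],s['ft_torque'])
```

```text
[ 0.50330987 -0.30513386  0.12638637] [[-0.0489, 0.9988, 0.0011], [0.9988, 0.0489, -0.0007], [-0.0008, 0.001, -1.0]] [-0.14104735 -0.8086194  -0.86541817] [-0.00576679 -0.00380591  0.01107287]
```

>>> servo_tool(targets=[[0.05,[0.0007,0.0025,0],[0,0,0]],[0.05,[0,0,0],[0,0,0]],[0.05,[0,0,0.003],[0,0,0]],[0.05,[0,0,0.003],[0,0,0]],[0.05,[0,0,0.003],[0,0,0]],[0.05,[0,0,0.002],[0,0,0]],[0.05,[0,0,0.002],[0,0,0]],[0.05,[0,0,0.001],[0,0,0]],[0.05,[0,0,0],[0,0,0]],[0.05,[0,0,0],[0,0,0]]])

```text
t: 8.85
ee_pos: [0.5054, -0.3046, 0.1113]
tcp_rot: [0.69, 0.724, 0.0, -0.0]
wrist_force: [-0.0, 0.1, -1.4]
grip_width: 0.636
grip_force: 32.0
```

>>> servo_tool(targets=[[0.05,[0,0.0003,0.0015],[0,0,0]],[0.05,[0,0,0.0015],[0,0,0]],[0.05,[0,0,0.0015],[0,0,0]],[0.05,[0,0,0.0015],[0,0,0]],[0.05,[0,0,0],[0,0,0]],[0.05,[0,0,0],[0,0,0]]])

```text
t: 9.35
ee_pos: [0.5057, -0.3045, 0.1052]
tcp_rot: [0.69, 0.724, -0.0, -0.0]
wrist_force: [0.6, 0.1, -1.5]
grip_width: 0.642
grip_force: 32.0
```

Run:
```python
from h import *
p,r,s=pose();print(p,r.as_matrix().round(4).tolist(),s['wrist_force'],s['ft_torque'])
```

```text
[ 0.50566396 -0.30449325  0.10517164] [[-0.0484, 0.9988, -0.0002], [0.9988, 0.0484, 0.0001], [0.0001, -0.0002, -1.0]] [ 0.57016898  0.13546264 -1.53882251] [ 0.01560189 -0.00587963  0.01441203]
```

>>> servo_tool(targets=[[0.05,[0,0,0.001],[0,0,0]],[0.05,[0,0,0.001],[0,0,0]],[0.05,[0,0,0.001],[0,0,0]],[0.05,[0,0,0.001],[0,0,0]],[0.05,[0,0,0.001],[0,0,0]],[0.05,[0,0,0.001],[0,0,0]],[0.05,[0,0,0],[0,0,0]],[0.05,[0,0,0],[0,0,0]]])

```text
t: 10.02
ee_pos: [0.5057, -0.3045, 0.0992]
tcp_rot: [0.69, 0.724, -0.0, -0.0]
wrist_force: [-0.2, -0.4, -1.5]
grip_width: 0.642
grip_force: 32.0
```

>>> servo_tool(targets=[[0.05,[0,0,0.0005],[0,0,0]],[0.05,[0,0,0.0005],[0,0,0]],[0.05,[0,0,0.0005],[0,0,0]],[0.05,[0,0,0.0005],[0,0,0]],[0.05,[0,0,0],[0,0,0]]])

```text
t: 10.43
ee_pos: [0.5057, -0.3045, 0.0972]
tcp_rot: [0.69, 0.724, -0.0, -0.0]
wrist_force: [-0.1, 0.4, -0.8]
grip_width: 0.64
grip_force: 32.0
```

>>> servo_tool(targets=[[0.05,[0,0,0.0008],[0,0,0]],[0.05,[0,0,0.0008],[0,0,0]],[0.05,[0,0,0.0006],[0,0,0]],[0.05,[0,0,0.0006],[0,0,0]],[0.05,[0,0,0],[0,0,0]],[0.05,[0,0,0],[0,0,0]]])

```text
t: 10.93
ee_pos: [0.5057, -0.3045, 0.0945]
tcp_rot: [0.69, 0.724, -0.0, -0.0]
wrist_force: [-0.6, -0.2, -1.4]
grip_width: 0.642
grip_force: 32.0
```

>>> servo_tool(targets=[[0.05,[0,0,0.0003],[0,0,0]],[0.05,[0,0,0.0003],[0,0,0]],[0.05,[0,0,0],[0,0,0]],[0.05,[0,0,0],[0,0,0]]])

```text
t: 11.27
ee_pos: [0.5057, -0.3045, 0.0939]
tcp_rot: [0.69, 0.724, -0.0, -0.0]
wrist_force: [-0.3, -0.6, -0.5]
grip_width: 0.642
grip_force: 32.0
```

Run:
```python
from h import *
p,r,s=pose();print(p,s['wrist_force'],s['ft_torque'])
w=snap('wrist','wrist5');W=world(w,True)
u,v=pix(w,[p[0]+.006,p[1]+.006,p[2]+.0125]).astype(int);print('top z (expect home .106)',np.median(W[v-4:v+5,u-4:u+5,2]))
```

```text
[ 0.50570156 -0.30450981  0.09387207] [-0.3468093  -0.58151076 -0.47974279] [-0.03237856  0.03803215 -0.02927234]
top z (expect home .106) nan
```

>>> servo_tool(grip_force=20, targets=[[0.058,[0,0,0],[0,0,0]],[0.06,[0,0,0],[0,0,0]],[0.065,[0,0,0],[0,0,0]],[0.07,[0,0,0],[0,0,0]],[0.07,[0,0,0],[0,0,0]],[0.07,[0,0,0],[0,0,0]],[0.07,[0,0,-0.01],[0,0,0]],[0.07,[0,0,-0.02],[0,0,0]],[0.07,[0,0,-0.025],[0,0,0]],[0.07,[0,0,-0.025],[0,0,0]],[0.07,[0,0,-0.025],[0,0,0]],[0.07,[0,0,0],[0,0,0]]])

```text
t: 12.32
ee_pos: [0.507, -0.3054, 0.205]
tcp_rot: [0.69, 0.724, 0.001, 0.004]
wrist_force: [1.5, -0.8, 1.1]
grip_width: 0.819
grip_force: 0.0
```

Run:
```python
from h import *
p,r,s=pose();print(p,s['wrist_force'],s['grip_width'])
w=snap('wrist','wrist6');W=world(w,True);t=snap('top','top6');T=world(t)
for s_,WW,f in((w,W,True),(t,T,False)):
  u,v=np.round(pix(s_,[.5055,-.3046,.106],f)).astype(int)
  m=(np.hypot(WW[...,0]-.5055,WW[...,1]+.3046)<.024)&(WW[...,2]>.085)&(WW[...,2]<.125);P=WW[m]
  print(u,v,'chuck top',m.sum(),np.median(P,0)); 
  if m.sum()>20:
    A=np.linalg.lstsq(np.c_[P[:,:2]-P[:,:2].mean(0),np.ones(len(P))],P[:,2],rcond=None)[0];print('tilt',A)
m=(np.hypot(W[...,0]-.5055,W[...,1]+.3046)<.082)&(np.hypot(W[...,0]-.5055,W[...,1]+.3046)>.073)&(W[...,2]>.105)&(W[...,2]<.13);print('rim z',np.median(W[m][:,2]),m.sum())
cv2.imwrite('pics/w6c.png',cv2.resize(w['img'][100:400,80:480,::-1],(800,600)))
```

```text
[ 0.50701434 -0.30539597  0.20502018] [ 1.53456881 -0.78359374  1.12812839] 0.8194299917020941
275 226 chuck top 3141 [ 0.50548969 -0.3037928   0.10642639]
tilt [-0.00345568 -0.00051658  0.106427  ]
358 220 chuck top 14 [ 0.49732123 -0.30337933  0.10511094]
rim z 0.11825057112320683 5669
```

View pics/w6c.png

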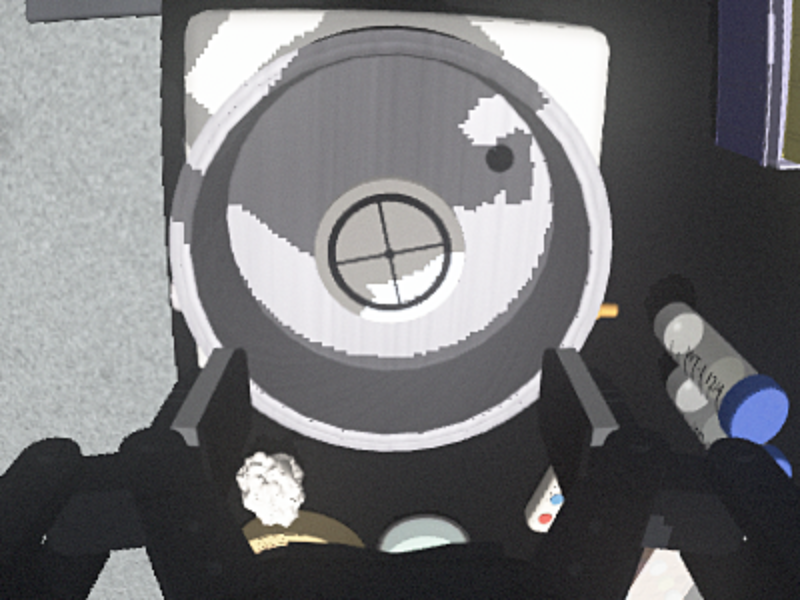

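The chuck lies concentric in the bowl at (390,252) in the crop. Its top is 11.8 mm below the rim, against 12 mm expected, and it is level, so it is seated home. Next I measure the cover and the analyser.

Run:
```python
from h import *
S=world(load('scene0'));T=world(load('top0'));W=world(load('wrist1'),True);w=load('wrist1')
P=np.concatenate([T.reshape(-1,3),S.reshape(-1,3),W.reshape(-1,3)])
G=np.zeros((11,12))
for p in P[(np.isfinite(P).all(1))]:
    i,j=int((p[0]-.40)//.02),int((p[1]-.18)//.02)
    if 0<=i<11 and 0<=j<12 and .02<p[2]<.45: G[i,j]=max(G[i,j],p[2])
print('cols y from .18 step .02; rows x from .40');print((G*100).round().astype(int))
im,X,Y=ortho(w,(.4258,.30),.038,.03,.00025)
m=(im.max(-1)<75).astype(np.uint8)
n,l,st,ce=cv2.connectedComponentsWithStats(m);print([(st[i,4],(ce[i][::-1]*.00025-.03+[.4258,.30]).round(4)) for i in range(1,n) if st[i,4]>500])
for nm,Q in(('wrist',W),('scene',S),('top',T)):
    k=(np.hypot(Q[...,0]-.426,Q[...,1]-.30)<.025)&(Q[...,2]>.032)&(Q[...,2]<.045);
    if k.any(): print(nm,k.sum(),Q[k].min(0),Q[k].max(0),np.median(Q[k],0))
    k=(np.hypot(Q[...,0]-.426,Q[...,1]-.30)<.1)&(Q[...,2]>.006)&(Q[...,2]<.014)
    if k.any():
        h=cv2.minEnclosingCircle(Q[k][:,:2].astype(np.float32));print(' disc',k.sum(),h)
# disc contour in ortho at .010
im,X,Y=ortho(w,(.426,.30),.010,.1);cv2.imwrite('pics/o7.png',im[...,::-1])
g=im.mean(-1)
print(g[400,::40].round(),g[::40,400].round())
```

```text
cols y from .18 step .02; rows x from .40
[[ 0  0  0  0  0  4  4  0  0  0  0  0]
 [ 0  0  2  0  0  4  4  0  0  0  0  0]
 [ 0  0  0  0  2  0  0  0  2  0  0  0]
 [ 0  0  0  0  0  0  0  0  0  0  0  0]
 [ 0  0  0  0  0  0  0  0  0  0  0  0]
 [ 0  0  0  0  0  0  0  0  0  0  0  0]
 [ 0  0  0  0  0  0  0  0 17  0  0  0]
 [ 0  0  0  0  0  0 13 17 17 17 17  6]
 [ 0  2  2  0  2  4  4 17 17 37 38 37]
 [ 0 44 45  0  2  2 17 17 38 40 40 37]
 [ 6  2 44  0  0  0 17 17 31 40 40 17]]
[(np.int32(1758), array([0.4265, 0.3292])), (np.int32(3046), array([0.4262, 0.2892]))]
wrist 347 [0.41560508 0.28994849 0.03205017] [0.43708074 0.31122492 0.04047021] [0.42583092 0.3002075  0.0380745 ]
 disc 11387 ((0.42591696977615356, 0.30097824335098267), 0.0803631842136383)
scene 53 [0.41666371 0.29442688 0.03207897] [0.4371573  0.31602062 0.04239919] [0.42550757 0.30542405 0.03674759]
 disc 1928 ((0.4334571361541748, 0.30480149388313293), 0.08632952719926834)
top 28 [0.41520034 0.2926442  0.0324857 ] [0.433504   0.31341376 0.04337827] [0.42440731 0.30409331 0.03746881]
 disc 1045 ((0.4361436367034912, 0.2999453544616699), 0.0963323563337326)
[ 50.  57.  41. 206. 209. 208. 209. 205. 205.  69. 100.  90.  70. 205.
   0.   0.   0.   0.   0.   0.   0.] [190. 186. 171. 190. 200. 201. 206. 207. 206.  64. 100.  62. 203. 205.
 205. 204. 204. 196.  69.  54.  55.]
```

>>> servo_tool(targets=[[0.05,[0,0,0],[0,0,0.048]],[0.05,[0.02,-0.004,0],[0,0,0]],[0.05,[0.038,-0.005,0],[0,0,0]],[0.05,[0.038,-0.005,0],[0,0,0]],[0.05,[0.038,-0.005,0],[0,0,0]],[0.05,[0.038,-0.005,0],[0,0,0]],[0.05,[0.038,-0.005,0],[0,0,0]],[0.05,[0.038,-0.005,0],[0,0,0]],[0.05,[0.038,-0.005,0],[0,0,0]],[0.05,[0.038,-0.005,0],[0,0,0]],[0.05,[0.038,-0.005,0],[0,0,0]],[0.05,[0.038,-0.005,0],[0,0,0]]])

```text
t: 13.42
ee_pos: [0.4505, 0.0971, 0.1983]
tcp_rot: [0.707, 0.707, -0.001, -0.0]
wrist_force: [1.0, -0.4, -0.2]
grip_width: 0.59
grip_force: 0.0
```

>>> servo_tool(targets=[[0.05,[0.038,-0.005,0],[0,0,0]],[0.05,[0.038,-0.005,0],[0,0,0]],[0.05,[0.038,-0.005,0],[0,0,0]],[0.05,[0.038,-0.005,0],[0,0,0]],[0.05,[0.035,-0.005,0],[0,0,0]],[0.05,[0.018,-0.0007,0.01],[0,0,0]],[0.05,[0,0,0.02],[0,0,0]],[0.05,[0,0,0.02],[0,0,0]],[0.05,[0,0,0],[0,0,0]],[0.05,[0,0,0],[0,0,0]],[0.05,[0,0,0],[0,0,0]]])

```text
t: 14.33
ee_pos: [0.426, 0.3004, 0.1496]
tcp_rot: [0.707, 0.707, 0.0, 0.0]
wrist_force: [0.5, -0.3, 0.1]
grip_width: 0.583
grip_force: 0.0
```

Run:
```python
from h import *
p,r,s=pose();print(p,r.as_matrix().round(4).tolist(),s['wrist_force'])
w=snap('wrist','wrist7');Q=world(w,True)
k=(np.hypot(Q[...,0]-.426,Q[...,1]-.30)<.025)&(Q[...,2]>.034)&(Q[...,2]<.043);print(k.sum(),Q[k].min(0),Q[k].max(0),Q[k].mean(0),cv2.minEnclosingCircle(Q[k][:,:2].astype(np.float32)))
k=(np.hypot(Q[...,0]-.426,Q[...,1]-.30)<.1)&(Q[...,2]>.006)&(Q[...,2]<.014)
print(' disc',k.sum(),cv2.minEnclosingCircle(Q[k][:,:2].astype(np.float32)))
for z in(.036,.038,.040):
  im,X,Y=ortho(w,(.426,.30),z,.02);m=(im.max(-1)<75).astype(np.uint8)
  c=max(cv2.findContours(m,cv2.RETR_EXTERNAL,cv2.CHAIN_APPROX_NONE)[0],key=cv2.contourArea);q=cv2.boundingRect(c);print(z,'x',q[1]*.00025-.02+.426,(q[1]+q[3])*.00025-.02+.426,'y',q[0]*.00025-.02+.3,(q[0]+q[2])*.00025-.02+.3)
cv2.imwrite('pics/w7.png',w['img'][...,::-1])
```

```text
[0.4260346  0.30038285 0.14964448] [[-0.0, 1.0, 0.0003], [1.0, 0.0, 0.0002], [0.0002, 0.0003, -1.0]] [ 0.53252447 -0.31813103  0.14902047]
623 [0.4155212  0.29069414 0.03402422] [0.43649545 0.3130462  0.0401297 ] [0.42619844 0.3021562  0.03816917] ((0.4263485074043274, 0.30166950821876526), 0.011502835899591446)
 disc 24102 ((0.4259538948535919, 0.3011395037174225), 0.08048293739557266)
0.036 x 0.414 0.43825 y 0.291 0.32025
0.038 x 0.41425 0.43674999999999997 y 0.29175 0.32025
0.04 x 0.41425 0.438 y 0.2925 0.32025
```

View pics/w7.png

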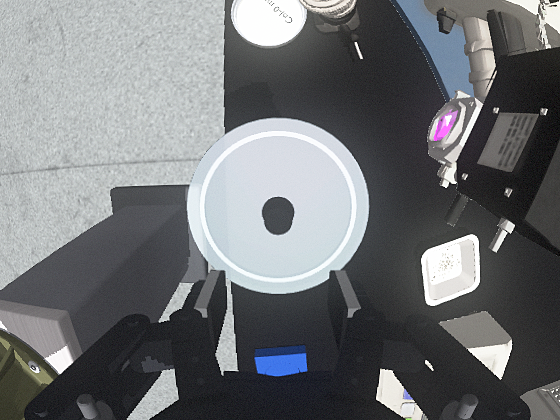

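The view shows the cover centred at (278,205) with the knob at (278,215), clear of the analyser on the right (x > 430 px). I go down onto the knob.

>>> servo_tool(targets=[[0.05,[0.0015,0,0.01],[0,0,0]],[0.05,[0,0,0.02],[0,0,0]],[0.05,[0,0,0.02],[0,0,0]],[0.05,[0,0,0.02],[0,0,0]],[0.05,[0,0,0.02],[0,0,0]],[0.05,[0,0,0.015],[0,0,0]],[0.05,[0,0,0.01],[0,0,0]],[0.05,[0,0,0.005],[0,0,0]],[0.05,[0,0,0],[0,0,0]],[0.05,[0,0,0],[0,0,0]],[0.05,[0,0,0],[0,0,0]]])

```text
t: 15.3
ee_pos: [0.4262, 0.3022, 0.0298]
tcp_rot: [0.707, 0.707, 0.001, 0.0]
wrist_force: [-0.5, 0.8, 0.3]
grip_width: 0.584
grip_force: 0.0
```

>>> servo_tool(grip_force=35, targets=[[0.03,[0,0,0],[0,0,0]],[0.02,[0,0,0],[0,0,0]],[0.015,[0,0,0],[0,0,0]],[0.015,[0,0,0],[0,0,0]],[0.015,[0,0,0],[0,0,0]],[0.015,[0,0,0],[0,0,0]],[0.015,[0,0,0],[0,0,0]],[0.015,[0,0,0],[0,0,0]]])

```text
t: 15.97
ee_pos: [0.426, 0.3021, 0.0296]
tcp_rot: [0.707, 0.707, 0.0, 0.0]
wrist_force: [-1.5, -0.4, 5.8]
grip_width: 0.244
grip_force: 34.0
```

>>> servo_tool(targets=[[0.015,[0,0,-0.003],[0,0,0]],[0.015,[0,0,-0.006],[0,0,0]],[0.015,[0,0,-0.01],[0,0,0]],[0.015,[0,0,-0.015],[0,0,0]],[0.015,[0,0,-0.02],[0,0,0]],[0.015,[0,0,-0.02],[0,0,0]],[0.015,[0,0,-0.02],[0,0,0]],[0.015,[0,0,-0.02],[0,0,0]],[0.015,[0,0,-0.02],[0,0,0]],[0.015,[0,0,-0.02],[0,0,0]],[0.015,[0,0,-0.01],[0,0,0]],[0.015,[0,0,0],[0,0,0]]])

```text
t: 16.97
ee_pos: [0.4264, 0.3023, 0.1955]
tcp_rot: [0.707, 0.707, 0.002, 0.001]
wrist_force: [0.2, -0.6, -0.9]
grip_width: 0.247
grip_force: 34.3
```

Run:
```python
from h import *
p,r,s=pose();print(p,r.as_matrix().round(4).tolist(),s['wrist_force'],s['ft_torque'],s['grip_force'],s['grip_width'])
w=snap('wrist','wrist8');Q=world(w,True)
k=(np.hypot(Q[...,0]-p[0],Q[...,1]-p[1])<.085)&(np.hypot(Q[...,0]-p[0],Q[...,1]-p[1])>.03)&(np.abs(Q[...,2]-p[2]+.0195)<.012);P=Q[k]
A=np.linalg.lstsq(np.c_[P[:,:2]-p[:2],np.ones(len(P))],P[:,2]-p[2],rcond=None)[0];print('disc top plane',len(P),A,P.max(0)-p,P.min(0)-p)
S=np.concatenate([world(load('scene0')).reshape(-1,3),world(load('wrist1'),True).reshape(-1,3),world(load('top0')).reshape(-1,3)])
for y in np.arange(-.2,.3,.05):
    q=S[(S[:,1]>y)&(S[:,1]<y+.05)&(S[:,2]>.12)&(S[:,2]<.5)&(S[:,0]>.4)];print(round(y,2),q[:,0].min().round(3) if len(q) else None)
```

```text
[0.42637177 0.3023297  0.19553474] [[-0.0004, 1.0, 0.0036], [1.0, 0.0004, 0.0022], [0.0022, 0.0036, -1.0]] [ 0.17454767 -0.56600392 -0.86940111] [-0.00036235  0.01247323 -0.04581412] 34.3406867980957 0.2472766605468981
disc top plane 42320 [ 0.00248952  0.00110014 -0.01929114] [ 0.07923801  0.07888996 -0.01649896] [-0.08040969 -0.06971872 -0.02169773]
-0.2 0.678
-0.15 0.678
-0.1 0.758
-0.05 0.661
-0.0 0.645
0.05 0.645
0.1 0.4
0.15 0.87
0.2 0.582
0.25 0.838
```

>>> servo_tool(targets=[[0.015,[-0.015,0,0],[0,0,0]],[0.015,[-0.025,0.005,0],[0,0,0]],[0.015,[-0.035,0.005,0],[0,0,0]],[0.015,[-0.035,0.005,0],[0,0,0]],[0.015,[-0.035,0.005,0],[0,0,0]],[0.015,[-0.035,0.005,0],[0,0,0]],[0.015,[-0.035,0.005,0],[0,0,0]],[0.015,[-0.035,0.005,0],[0,0,0]],[0.015,[-0.035,0.005,0],[0,0,0]],[0.015,[-0.035,0.005,0],[0,0,0]],[0.015,[-0.035,0.005,0],[0,0,0]],[0.015,[-0.035,0.005,0],[0,0,0]]])

```text
t: 18.02
ee_pos: [0.4803, -0.0897, 0.1916]
tcp_rot: [0.707, 0.707, -0.0, -0.001]
wrist_force: [0.6, -0.0, -1.2]
grip_width: 0.24
grip_force: 34.4
```

>>> servo_tool(targets=[[0.015,[-0.035,0.005,0],[0,0,0]],[0.015,[-0.035,0.005,0],[0,0,0]],[0.015,[-0.035,0.005,0],[0,0,0]],[0.015,[-0.035,0.005,0],[0,0,0]],[0.015,[-0.035,0.005,0],[0,0,0]],[0.015,[-0.025,0,0],[0,0,0]],[0.015,[-0.0157,0,0],[0,0,0]],[0.015,[0,0,0.01],[0,0,0]],[0.015,[0,0,0.01],[0,0,0]],[0.015,[0,0,0.005],[0,0,0]],[0.015,[0,0,0],[0,0,0]],[0.015,[0,0,0],[0,0,0]]])

```text
t: 19.02
ee_pos: [0.5061, -0.3026, 0.1675]
tcp_rot: [0.707, 0.708, -0.0, -0.0]
wrist_force: [0.3, 0.1, -1.6]
grip_width: 0.241
grip_force: 34.4
```

Run:
```python
from h import *
p,r,s=pose();print(p,r.as_matrix().round(4).tolist(),s['wrist_force'])
w=snap('wrist','wrist9');Q=world(w,True);d=np.hypot(Q[...,0]-p[0],Q[...,1]-p[1])
k=(d<.085)&(d>.03)&(np.abs(Q[...,2]-p[2]+.0195)<.006);P=Q[k]
A=np.linalg.lstsq(np.c_[P[:,:2]-p[:2],np.ones(len(P))],P[:,2]-p[2],rcond=None)[0];print('plane',len(P),A)
C=max(cv2.findContours(k.astype(np.uint8),cv2.RETR_EXTERNAL,cv2.CHAIN_APPROX_NONE)[0],key=cv2.contourArea)[:,0]
E=ray(w,C[:,0],C[:,1],p[2]-.0193)[:,:2];E=E[np.hypot(*(E-p[:2]).T)>.077]
c=np.linalg.lstsq(np.c_[2*E,np.ones(len(E))],(E**2).sum(1),rcond=None)[0];print('cover centre-tcp',c[:2]-p[:2],np.sqrt(c[2]+c[:2]@c[:2]),len(E))
```

```text
[ 0.50608639 -0.30264854  0.16750104] [[-0.0016, 1.0, -0.0008], [1.0, 0.0016, 0.0006], [0.0006, -0.0008, -1.0]] [ 0.30933471  0.07379382 -1.63479707]
plane 42302 [-0.00196306 -0.00026578 -0.01927461]
cover centre-tcp [-0.0005488  -0.00019388] 0.07922208605323809 554
```

>>> servo_tool(targets=[[0.015,[-0.0014,0,0.004],[0,0,0]],[0.015,[0,0,0.006],[0,0,0]],[0.015,[0,0,0.004],[0,0,0]],[0.015,[0,0,0.002],[0,0,0]],[0.015,[0,0,0.001],[0,0,0]],[0.015,[0,0,0.001],[0,0,0]],[0.015,[0,0,0.001],[0,0,0]],[0.015,[0,0,0.001],[0,0,0]],[0.015,[0,0,0],[0,0,0]],[0.015,[0,0,0],[0,0,0]]])

```text
t: 19.9
ee_pos: [0.506, -0.3051, 0.1479]
tcp_rot: [0.707, 0.707, 0.0, 0.0]
wrist_force: [0.3, 0.2, -0.6]
grip_width: 0.247
grip_force: 34.4
```

>>> servo_tool(targets=[[0.015,[0.001,0,0],[0,0,0]],[0.015,[0,0,0.0007],[0,0,0]],[0.015,[0,0,0.0007],[0,0,0]],[0.015,[0,0,0.0007],[0,0,0]],[0.015,[0,0,0.0007],[0,0,0]],[0.015,[0,0,0],[0,0,0]]])

```text
t: 20.4
ee_pos: [0.5059, -0.3041, 0.1449]
tcp_rot: [0.707, 0.707, -0.0, -0.0]
wrist_force: [-0.2, 0.3, -1.3]
grip_width: 0.238
grip_force: 34.4
```

Ring is 2.5 mm inside the mouth with no contact force.

>>> servo_tool(targets=[[0.015,[0,0,0.0007],[0,0,0]],[0.015,[0,0,0.0007],[0,0,0]],[0.015,[0,0,0.0006],[0,0,0]],[0.015,[0,0,0.0005],[0,0,0]],[0.015,[0,0,0.0003],[0,0,0]],[0.015,[0,0,0],[0,0,0]],[0.015,[0,0,0],[0,0,0]]])

```text
t: 20.98
ee_pos: [0.506, -0.3041, 0.1423]
tcp_rot: [0.707, 0.707, 0.0, -0.0]
wrist_force: [0.3, 0.4, -1.5]
grip_width: 0.247
grip_force: 34.4
```

>>> servo_tool(targets=[[0.015,[0,0,0.0003],[0,0,0]],[0.015,[0,0,0.0003],[0,0,0]],[0.015,[0,0,0],[0,0,0]]])

```text
t: 21.23
ee_pos: [0.506, -0.3041, 0.1417]
tcp_rot: [0.707, 0.707, 0.0, 0.0]
wrist_force: [0.7, 0.1, -1.7]
grip_width: 0.242
grip_force: 34.4
```

>>> servo_tool(grip_force=20, targets=[[0.025,[0,0,0],[0,0,0]],[0.03,[0,0,0],[0,0,0]],[0.04,[0,0,0],[0,0,0]],[0.05,[0,0,0],[0,0,0]],[0.05,[0,0,0],[0,0,0]],[0.05,[0,0,-0.005],[0,0,0]],[0.05,[0,0,-0.015],[0,0,0]],[0.05,[0,0,-0.02],[0,0,0]],[0.05,[0,0,-0.02],[0,0,0]],[0.05,[0,0,-0.02],[0,0,0]],[0.05,[0,0,0],[0,0,0]],[0.05,[0,0,0],[0,0,0]]])

```text
t: 22.23
ee_pos: [0.5063, -0.3043, 0.223]
tcp_rot: [0.707, 0.707, 0.0, 0.001]
wrist_force: [0.7, 0.2, -1.2]
grip_width: 0.585
grip_force: 0.0
```

Run:
```python
from h import *
p,r,s=pose();print(p,s['wrist_force'],s['grip_width'],s['t'])
w=snap('wrist','wrist10');Q=world(w,True);c0=np.array([.5054,-.3047]);d=np.hypot(Q[...,0]-c0[0],Q[...,1]-c0[1])
k=(d<.085)&(d>.02)&(np.abs(Q[...,2]-.122)<.008);P=Q[k]
A=np.linalg.lstsq(np.c_[P[:,:2]-c0,np.ones(len(P))],P[:,2],rcond=None)[0];print('plane',len(P),A)
C=max(cv2.findContours(k.astype(np.uint8),cv2.RETR_EXTERNAL,cv2.CHAIN_APPROX_NONE)[0],key=cv2.contourArea)[:,0]
E=ray(w,C[:,0],C[:,1],.122)[:,:2];E=E[np.hypot(*(E-c0).T)>.077]
c=np.linalg.lstsq(np.c_[2*E,np.ones(len(E))],(E**2).sum(1),rcond=None)[0];print('centre',c[:2],np.sqrt(c[2]+c[:2]@c[:2]),len(E))
cv2.imwrite('pics/w10.png',w['img'][...,::-1])
```

```text
[ 0.50625627 -0.30430118  0.22296697] [ 0.73857039  0.18471856 -1.24527661] 0.5852920693042664 22.2333
plane 29022 [-0.00055174 -0.00148386  0.12232377]
centre [ 0.50546067 -0.30414469] 0.07937598802062747 524
```

View pics/w10.png

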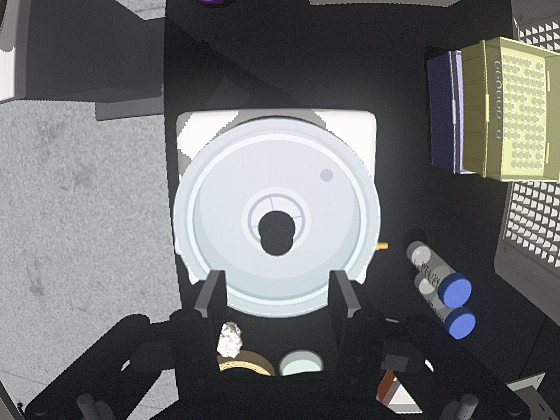

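The cover lies flat and centred at (277,218). Its top is at 0.1223 m against 0.122 m expected, tilt is under 2 mrad, it is within 1 mm of the axis, and the gripper is clear. Handing in.

```bash
python3 -c "
from h import *
print(ticket.job_done())"
```

```text
the job is handed in; nothing more can be done
None
```

The larger chuck sits home on the spindle and the clear cover lies flat in the bowl's rim; I handed the job in after about 22 s of robot time, and no verdict came back.

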